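Find the stamped sample box and push it to the dispatch line

ROBOT

A 7-joint arm with a two-finger parallel gripper is mounted at the origin on the work surface. World frame = base frame: x ahead of the robot, y to its left, z up, the work surface at z = 0. Lengths are in m, angles in rad, forces in N, time in s.
With the tool pointing down it reaches from about 0.35 to 0.9 m from the base axis. Payload 8.1 kg.
Tool frame: the origin (TCP) lies midway between the tips of the shut fingers; the grasp point (between the pads) lies 19 mm behind it; z points along the fingers, y is the direction in which the jaws open and shut (so a half turn about z gives the same grasp; the last joint's range is limited). The gripper opens to 92 mm and grips with 3 to 60 N. Pads are 19 mm wide; open, the fingers measure 130 mm over their backs; the gripper's body (75 mm by 190 mm) begins 47 mm behind the grasp point.
Start: joints at [-1.233, 0.434, 0.025, 1.573, -0.012, 1.134, -0.075], TCP at [0.267, 0.565, 0.227] pointing down, gripper open.
Joint ranges: [-2.62, 2.62], [-0.44, 2.09], [-1.27, 1.32], [0.08, 2.57], [-1.32, 4.46], [0.12, 2], [-2.74, 2.74]. Speed limits (rad/s): [2.22, 2.22, 3.01, 3.01, 3.14, 3.14, 3.14].

INTERFACE

Orientations are given as a rotation vector (axis times angle).
In Python, from cell import arm gives the robot as it stands. The module is installed in compiled form; this text tells all that it offers.
- The arm moves only by the tool jog_arm, never from a script. Its argument "increments" is a list of rows, each an object with "slide": the shift along the tool's x, y, z in mm, a list of three; "roll": the turn about the tool's z in rad; "gripper": the opening, from 0 (shut) to 1 (fully open). In form: [{"slide": [x, y, z], "roll": roll, "gripper": gripper}, ...]. A call has exactly 10 rows; each row is the pose to reach, as a shift and turn from the pose commanded when the call began, along the tool's axes at that moment; what a row does not reach only later rows make up. A row lasts 1/12 s, in which the tool goes at most 41.7 mm and 7.16 degrees, less where a joint would pass 70% of its speed; a pose out of reach is approached as far as the arm can. A call with a gripper value outside its range is refused whole. The fingers move at their own pace and stop on an object; "newtons" is the grip in N (left out, the last holds). Time passes only in rows, so rows that repeat a pose let the fingers close, or fill a call up. It gives the time, the measured TCP pose, the force and the opening at its end, in the units of the state.
- arm.observe(): the state, without advancing time (a new reading comes with each control period).
- arm.get_image(name): name is "scene" or "side" or "wrist"; returns a dict with "frame" (384x512x3 uint8, blue, green, red), "depth" (384x512 float32, m along the optical axis (not along the pixel's ray), 0 where there is no reading), "intrinsics" (3x3 intrinsics, pixels), "R" (3x3) and "t" (3): a world point X has camera coordinates R X + t; the wrist camera has in their place "hand_eye" (4x4, takes a point from camera to tool coordinates, whose origin is the TCP and whose axes are the flange's). Camera axes: x right, y down, z forward; pixel columns grow to the right and rows downward; lengths in m; the calibration is good to about 2 mm. A picture is of the moment at which its call begins: read the wrist's pose just before it.
- arm.sign_off(): hands the job in, once; it reports no verdict.
The state is a dict: "clock": time; "joints": joint angles; "dq": joint speeds; "joint_efforts": joint torques, N m; "position": TCP position; "ee_rot": TCP orientation; "force": force on the tool from outside, world axes, zero at the start; "ft_torque": the same for the moment, N m; "width": opening from 0.0 (shut) to 1.0 (fully open).
Only numpy, scipy, OpenCV 4.12 (cv2) and the standard library are available. Lean on these libraries where they do the work, as an engineer would, in place of code of your own. Each camera call takes 0.05 s, during which the arm holds its last target.

TASK

Two identical closed sample boxes stand on the lab bench; one of them has a black release stamp on its underside. With the fingertips only, tip both boxes over onto a broad side, one after the other and each about where it stands, to check their undersides; then push the stamped box, still lying, onto the dark dispatch line so that the line runs under the middle of the box, to within 2 cm. Do not lift the boxes, leave the other box lying clear of the line, and do not disturb the jar, tube rack and beaker nearby.

Things in the scene. Friction and masses are not known exactly. Their poses are not given: they have to be found in the camera images.
- box_a: The STAMPED box: closed white plastic sample box, 60 mm thick (its x) x 110 wide (its y) x 120 tall (its z), about 0.3 kg, standing at the start. Origin: centre of the underside; z points to its lid. Black stamp (46 x 84 mm frame, disc and bars) round the origin, unseen while the box stands. Which box is left or right changes.
- box_b: The box without a stamp: closed white plastic sample box, 60 mm thick (its x) x 110 wide (its y) x 120 tall (its z), about 0.3 kg, standing at the start. Origin: centre of the underside; z points to its lid. Same as the other, but the underside is plain.
- box_a_centre (a point): Centre of the stamped box, 60 mm from its underside along its z; axes as the box; 60 mm above the bench standing, 30 mm lying. Pushed level near its top across its thickness, a box tips about its lower edge with little sliding; past about 27 degrees it falls by itself onto its broad 110 x 120 side. The underside then faces away from where the top fell.
- box_b_centre (a point): Centre of the plain box, as for the stamped one; it tips in the same way.
- line: Dispatch line: straight flat strip of dark tape on the bench, 440 mm long (its x, pointing roughly away from the robot) x 22 mm wide (its y), no thickness to speak of, between the two boxes. Origin: its middle.
- jar: Bystander: amber glass jar with white lid, 60 mm diameter, 85 mm tall. Origin: centre of its underside.
- rack: Bystander: blue tube rack, 64 x 124 mm, 55 mm tall, with three capped tubes up to 76 mm high. Origin: centre of its underside.
- beaker: Bystander: open glass beaker, 68 mm diameter, 85 mm tall. Origin: centre of its underside.
There are look-alikes about, which are no part of the job. Leave any turquoise look-alike of the box_a alone.

How it is judged:
On the way, in this order (a step that is already met when the one before it is completed fails the run):
1. one box lies on a broad side, the other still stands (((height (world z) of box_a_centre below 0.038 m and angle between box_a's own z axis and vertical between 1.4 and 1.74 rad and angle between box_b's own z axis and vertical below 0.3 rad) or (height (world z) of box_b_centre below 0.038 m and angle between box_b's own z axis and vertical between 1.4 and 1.74 rad and angle between box_a's own z axis and vertical below 0.3 rad))), for 0.2 s.
2. both boxes lie on a broad side, both still clear of the dispatch line (centres over 70 mm from it) (height (world z) of each of box_a_centre, box_b_centre below 0.038 m and angle between box_a's own z axis and vertical between 1.4 and 1.74 rad and angle between box_b's own z axis and vertical between 1.4 and 1.74 rad and (y of box_a_centre in the frame of line above 0.07 m or y of box_a_centre in the frame of line below -0.07 m) and (y of box_b_centre in the frame of line above 0.07 m or y of box_b_centre in the frame of line below -0.07 m)), for 0.2 s.
At the end, for the whole second after the job is handed in: Both boxes lie at rest on a broad side; the stamped box's centre is within 22 mm of the middle of the dispatch line sideways and within the line's length (220 mm from its middle); the plain box's centre is more than 70 mm to the side of the line (height (world z) of each of box_a_centre, box_b_centre below 0.038 m and angle between box_a's own z axis and vertical between 1.4 and 1.74 rad and angle between box_b's own z axis and vertical between 1.4 and 1.74 rad and linear speed of each of box_a, box_b below 0.02 m/s and angular speed of each of box_a, box_b below 0.1 rad/s and (y of box_b_centre in the frame of line above 0.07 m or y of box_b_centre in the frame of line below -0.07 m) and y of box_a_centre in the frame of line between -0.022 and 0.022 m and x of box_a_centre in the frame of line between -0.22 and 0.22 m); the robot touches nothing.
It fails at once if a box is lifted (centre above 85 mm, or over 17 mm higher than when lying on a broad side) ((height (world z) of box_a_centre above 0.085 m or (angle between box_a's own z axis and vertical above 1.4 rad and angle between box_a's own y axis and vertical between 1.45 and 1.69 rad and height (world z) of box_a_centre above 0.047 m)) or (height (world z) of box_b_centre above 0.085 m or (angle between box_b's own z axis and vertical above 1.4 rad and angle between box_b's own y axis and vertical between 1.45 and 1.69 rad and height (world z) of box_b_centre above 0.047 m))).
It fails at once if the arm or the gripper's body, not the fingers, presses on a box (over 10 N) (contact force between the arm and box_a above 10 N or contact force between the arm and box_b above 10 N).
It fails at once if the jar is moved more than 30 mm or tipped (distance of jar from where it was at the start of the episode above 0.03 m or angle between jar's own z axis and vertical above 0.4 rad).
It fails at once if the tube rack is moved more than 30 mm or tipped (distance of rack from where it was at the start of the episode above 0.03 m or angle between rack's own z axis and vertical above 0.4 rad).
It fails at once if the beaker is moved more than 30 mm or tipped (distance of beaker from where it was at the start of the episode above 0.03 m or angle between beaker's own z axis and vertical above 0.4 rad).
It also fails if it takes over 69 s, if anything falls off the work surface, if the arm or the gripper's body presses on something with over 40 N, if the wrist force passes 120 N, or if a joint passes its speed limit or range.

## Working session

There is one attempt and no reset: what is moved stays moved. The work goes in short steps, Python scripts to look and compute and a tool call to move; the robot and the scene stay as the last step left them, time stands still between calls to the robot, and variables do not carry over. Pictures are saved under pics/ and viewed, and the job is handed in when it is done.

Besides the shell and the picture viewer there is one more tool, called as name(argument=value, ...), one argument or row to a line, values as JSON. jog_arm: Moves the arm, as the interface text tells. Its arguments: {"type":"object","properties":{"increments":{"type":"array"},"newtons":{"type":"number"}},"required":["increments"]}

```bash
mkdir -p pics; ls; cat > h.py <<'E'
from cell import arm
import numpy as np, cv2, sys
def snap(n,f):
    s=arm.observe(); d=arm.get_image(n); cv2.imwrite('pics/'+f,d['frame'])
    np.savez('pics/'+f[:-4]+'.npz',**{k:np.asarray(v) for k,v in d.items()},pos=s['position'],rot=s['ee_rot'])
    return d
def pts(d):
    K=np.asarray(d['intrinsics']);z=np.asarray(d['depth']);v,u=np.mgrid[:z.shape[0],:z.shape[1]]
    C=np.stack([(u-K[0,2])/K[0,0]*z,(v-K[1,2])/K[1,1]*z,z],-1)
    return (C-np.asarray(d['t']))@np.asarray(d['R'])
E
python3 - <<'E'
from h import *
print(arm.observe())
for n in('scene','side'):
    d=snap(n,n+'0.png');print(n,d['R'],d['t'])
E
```

```text
pics
{'clock': 0.0, 'joints': array([-1.23259975,  0.43523308,  0.02497813,  1.5741324 , -0.01157983,
        1.13401236, -0.07512902]), 'dq': array([-0.00037771,  0.00018679,  0.00077134, -0.00052511, -0.00107209,
       -0.00094191,  0.00057847]), 'joint_efforts': array([ 1.98145462e-04, -6.67833924e+01,  9.85514224e-01, -3.14460683e+01,
       -6.03449321e-02,  4.27435257e-02,  1.52960279e-04]), 'position': array([0.26649604, 0.56474196, 0.22592513]), 'ee_rot': array([-6.86913500e-01, -3.06537773e+00,  2.55911135e-03]), 'force': array([0.13268136, 0.65510901, 0.88873334]), 'ft_torque': array([ 2.47556900e-02, -1.47025197e-05,  1.00904455e-02]), 'width': 0.998052233508424}
scene [[-0.78553254  0.61875647 -0.00889184]
 [ 0.36956625  0.45755499 -0.80874237]
 [-0.49634607 -0.63857957 -0.58809584]] [ 0.4823544  -0.17193826  1.61343976]
side [[ 0.82782271 -0.56075098 -0.01636779]
 [-0.42835101 -0.61298529 -0.66390093]
 [ 0.36224988  0.55660343 -0.74764139]] [-0.51773107  0.31562197  1.03148394]
```

View pics/scene0.png

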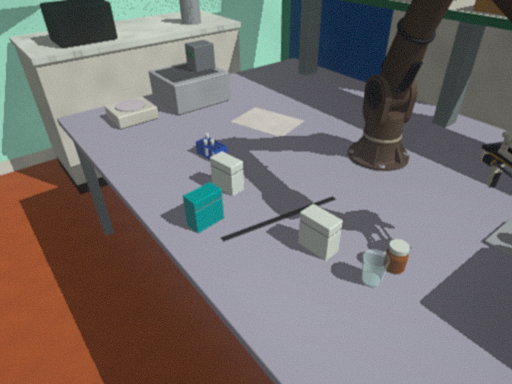

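View pics/side0.png

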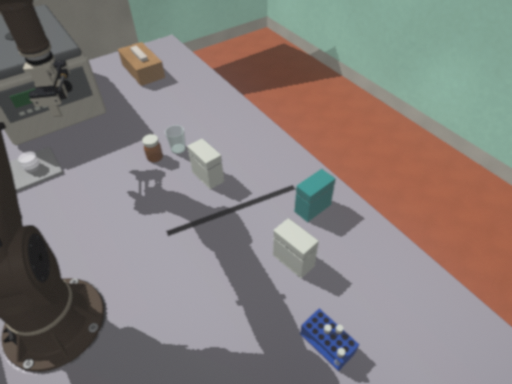

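The scene view shows white boxes at about (228,173) and (320,232), with the turquoise decoy at (204,208). The dark line runs from (225,237) to (337,200). The rack is at (211,148), the jar at (398,256) and the beaker at (374,268). Next I'll work out their positions.

```bash
cat >> h.py <<'E'
def load(f): return dict(np.load('pics/'+f))
def clusters(d,zmin=.008,zmax=.14):
    P=pts(d);x,y,z=P[...,0],P[...,1],P[...,2]
    m=((z>zmin)&(z<zmax)&(x>.2)&(x<1.1)&(abs(y)<.7)&(np.asarray(d['depth'])>0)).astype(np.uint8)
    n,l,st,c=cv2.connectedComponentsWithStats(m)
    return P,[(i,l==i) for i in range(1,n) if st[i,4]>60]
E
python3 - <<'E'
from h import *
for n in('scene','side'):
    d=load(n+'0.npz');P,cl=clusters(d)
    F=d['frame'];hsv=cv2.cvtColor(F,cv2.COLOR_BGR2HSV)
    print(n,'bench z',np.median(P[300,200]))
    for i,m in cl:
        Q=P[m];zt=np.percentile(Q[:,2],97);T=Q[Q[:,2]>zt-.008]
        r=cv2.minAreaRect((T[:,:2]*1000).astype(np.float32));r2=cv2.minAreaRect((Q[:,:2]*1000).astype(np.float32))
        print(len(Q),'zt %.3f'%zt,'hsv',np.median(hsv[m],0),'top',np.round(r[0]),np.round(r[1]),round(r[2]),'all',np.round(r2[0]),np.round(r2[1]),round(r2[2]), 'px',np.argwhere(m).mean(0).round()[::-1])
    m=(abs(P[...,2])<.012)&(F.max(2)<75)&(P[...,0]>.3)&(P[...,0]<1.1)&(abs(P[...,1])<.3)
    Q=P[m];r=cv2.minAreaRect((Q[:,:2]*1000).astype(np.float32));print('line',len(Q),r)
    k,l,st,c=cv2.connectedComponentsWithStats(m.astype(np.uint8))
    for i in range(1,k):
        if st[i,4]>60:
            Q=P[l==i];print(cv2.minAreaRect((Q[:,:2]*1000).astype(np.float32)),cv2.fitLine((Q[:,:2]).astype(np.float32),2,0,.01,.01).ravel(),Q[:,2].mean())
E
```

```text
scene bench z -0.38498243946987115
2944 zt 0.122 hsv [ 89. 140. 140.] top [ 716. -137.] [314. 120.] 32 all [ 637. -240.] [559. 192.] 56 px [213. 186.]
1677 zt 0.122 hsv [ 57.  12. 147.] top [588. 238.] [ 62. 112.] 5 all [588. 237.] [ 63. 113.] 4 px [320. 231.]
1418 zt 0.086 hsv [ 85.  30. 143.] top [527. 424.] [ 68. 150.] 89 all [527. 425.] [ 68. 150.] 86 px [384. 262.]
line 345 ((580.4906616210938, 59.17283630371094), (25.904151916503906, 431.24725341796875), 81.31134796142578)
((630.41748046875, 51.54308319091797), (25.904151916503906, 330.23443603515625), 81.31134796142578) [ 0.9900448  -0.14075272  0.6343484   0.05071785] 0.0009257539586994538
side bench z -0.0019409785228128333
446 zt 0.085 hsv [ 93.  15. 148.] top [566. 420.] [66. 71.] 8 all [566. 420.] [66. 72.] 8 px [176. 138.]
417 zt 0.087 hsv [ 12.  57. 104.] top [476. 427.] [52. 51.] 64 all [474. 425.] [56. 59.] 60 px [152. 148.]
1156 zt 0.122 hsv [ 42.  11. 145.] top [584. 235.] [ 61. 115.] 5 all [584. 235.] [ 62. 117.] 6 px [206. 162.]
1413 zt 0.122 hsv [ 89. 103. 106.] top [788. -81.] [113.  62.] 6 all [787. -81.] [114.  63.] 6 px [314. 194.]
1727 zt 0.122 hsv [ 42.  11. 147.] top [ 618. -201.] [ 61. 110.] 9 all [ 618. -201.] [ 62. 112.] 10 px [295. 247.]
1576 zt 0.076 hsv [112. 119. 132.] top [ 533. -459.] [70. 42.] 52 all [ 539. -438.] [ 66. 125.] 8 px [331. 337.]
line 446 ((577.8173828125, 58.98338317871094), (26.544015884399414, 431.017578125), 80.11404418945312)
((577.8173828125, 58.98338317871094), (26.544015884399414, 431.017578125), 80.11404418945312) [ 0.98868966 -0.14997591  0.5478723   0.06575231] 0.0006952905295939172
```

```bash
cat > go.py <<'E'
# usage: go.py x y z(mm) yaw_of_tool_x(deg)
from h import *
from scipy.spatial.transform import Rotation as Ro
s=arm.observe();R=Ro.from_rotvec(s['ee_rot']).as_matrix()
x=R[:,0];yaw=np.degrees(np.arctan2(x[1],x[0]))
print('t %.2f'%s['clock'],'pos',(s['position']*1000).round(1),'yaw %.1f'%yaw,'tilt',R[:,2].round(3),'F',np.round(s['force'],1),'w %.2f'%s['width'],'q7 %.2f'%s['joints'][6])
if len(sys.argv)>3:
    a=list(map(float,sys.argv[1:]));d=R.T@(np.array(a[:3])-s['position']*1000)
    dy=(a[3]-yaw+180)%360-180
    print('slide',d.round(1),'len %.0f'%np.linalg.norm(d),'roll %.3f'%-np.radians(dy))
E
python3 go.py 515 230 227 185; python3 go.py 515 230 105 185
```

```text
t 0.10 pos [266.5 564.8 226. ] yaw 154.7 tilt [-0.001 -0.001 -1.   ] F [0.  0.4 0.5] w 1.00 q7 -0.08
slide [-367.6 -196.8   -0.7] len 417 roll -0.528
t 0.10 pos [266.5 564.8 226. ] yaw 154.7 tilt [-0.001 -0.001 -1.   ] F [0.  0.4 0.5] w 1.00 q7 -0.08
slide [-367.6 -196.6  121.3] len 434 roll -0.528
```

jog_arm(
  increments=[
    {"slide": [-37,-20,0],"roll": -0.05,"gripper": 0.6},
    {"slide": [-74,-39,0],"roll": -0.11,"gripper": 0.6},
    {"slide": [-110,-59,0],"roll": -0.16,"gripper": 0.6},
    {"slide": [-147,-79,0],"roll": -0.22,"gripper": 0.6},
    {"slide": [-184,-98,0],"roll": -0.27,"gripper": 0.6},
    {"slide": [-221,-118,0],"roll": -0.32,"gripper": 0.6},
    {"slide": [-257,-138,0],"roll": -0.38,"gripper": 0.6},
    {"slide": [-294,-157,0],"roll": -0.43,"gripper": 0.6},
    {"slide": [-331,-177,0],"roll": -0.48,"gripper": 0.6},
    {"slide": [-368,-197,0],"roll": -0.53,"gripper": 0.6},
  ],
)

```text
clock: 0.93
position: [0.5156, 0.2289, 0.2266]
ee_rot: [0.144, -3.138, 0.0]
force: [1.1, 0.4, 0.3]
width: 0.603
```

```bash
python3 go.py 515 230 107 185
```

```text
t 0.93 pos [515.6 228.9 226.6] yaw -174.7 tilt [-0. -0. -1.] F [1.1 0.4 0.3] w 0.60 q7 1.17
slide [  0.4   1.2 119.6] len 120 roll 0.004
```

jog_arm(
  increments=[
    {"slide": [0,0,30],"roll": 0,"gripper": 0.6},
    {"slide": [0,0,60],"roll": 0,"gripper": 0.6},
    {"slide": [0,0,90],"roll": 0,"gripper": 0.6},
    {"slide": [0,1,118],"roll": 0,"gripper": 0.6},
    {"slide": [-5,1,118],"roll": 0,"gripper": 0.6},
    {"slide": [-12,1,118],"roll": 0,"gripper": 0.6},
    {"slide": [-20,1,118],"roll": 0,"gripper": 0.6},
    {"slide": [-28,1,118],"roll": 0,"gripper": 0.6},
    {"slide": [-34,1,118],"roll": 0,"gripper": 0.6},
    {"slide": [-40,1,118],"roll": 0,"gripper": 0.6},
  ],
)

```text
clock: 1.77
position: [0.5561, 0.2357, 0.1101]
ee_rot: [-0.139, 3.137, 0.001]
force: [-0.6, 0.7, 0.7]
width: 0.599
```

```bash
python3 go.py; python3 -c "
from h import *
snap('side','side1.png')"
```

```text
t 1.77 pos [556.1 235.7 110.1] yaw -174.9 tilt [ 0.002  0.001 -1.   ] F [-0.6  0.7  0.7] w 0.60 q7 1.20
```

View pics/side1.png

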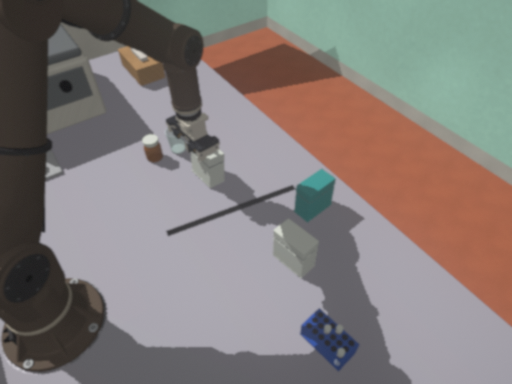

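The fingers are at the near upper face of the left box, around (207,160). I'll keep pushing.

jog_arm(
  increments=[
    {"slide": [-6,0,0],"roll": 0,"gripper": 0.6},
    {"slide": [-12,0,0],"roll": 0,"gripper": 0.6},
    {"slide": [-18,0,0],"roll": 0,"gripper": 0.6},
    {"slide": [-24,0,0],"roll": 0,"gripper": 0.6},
    {"slide": [-30,0,0],"roll": 0,"gripper": 0.6},
    {"slide": [-36,0,0],"roll": 0,"gripper": 0.6},
    {"slide": [-42,0,0],"roll": 0,"gripper": 0.6},
    {"slide": [-48,0,0],"roll": 0,"gripper": 0.6},
    {"slide": [-54,0,0],"roll": 0,"gripper": 0.6},
    {"slide": [-60,0,0],"roll": 0,"gripper": 0.6},
  ],
)

```text
clock: 2.65
position: [0.615, 0.2408, 0.1087]
ee_rot: [0.14, -3.138, -0.0]
force: [-0.4, 0.5, -0.3]
width: 0.599
```

```bash
python3 go.py; python3 -c "
from h import *
snap('side','side2.png')"
```

```text
t 2.65 pos [615.  240.8 108.7] yaw -174.9 tilt [-0.  0. -1.] F [-0.4  0.5 -0.3] w 0.60 q7 1.24
```

View pics/side2.png

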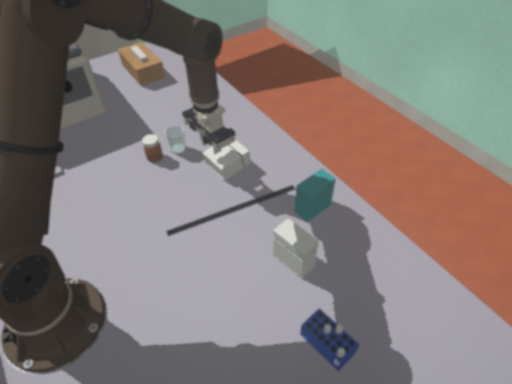

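The left box appears to be lying at (228,158). I'll lift clear, check with the camera, then move to the far side of the right box.

jog_arm(
  increments=[
    {"slide": [0,0,-30],"roll": 0,"gripper": 0.6},
    {"slide": [0,0,-60],"roll": 0,"gripper": 0.6},
    {"slide": [0,0,-90],"roll": 0,"gripper": 0.6},
    {"slide": [0,0,-118],"roll": 0,"gripper": 0.6},
    {"slide": [-5,-35,-118],"roll": 0,"gripper": 0.6},
    {"slide": [-10,-70,-118],"roll": 0,"gripper": 0.6},
    {"slide": [-15,-105,-118],"roll": 0,"gripper": 0.6},
    {"slide": [-20,-140,-118],"roll": 0,"gripper": 0.6},
    {"slide": [-25,-170,-118],"roll": 0,"gripper": 0.6},
    {"slide": [-25,-180,-118],"roll": 0,"gripper": 0.6},
  ],
)

```text
clock: 3.53
position: [0.6565, 0.0565, 0.2269]
ee_rot: [-0.129, 3.138, -0.006]
force: [0.1, -0.9, -0.3]
width: 0.601
```

```bash
python3 go.py 687 -189 227 189.5; cat > see.py <<'E'
from h import *
for n in('scene','side'):
    d=snap(n,n+sys.argv[1]+'.png');P,cl=clusters(d)
    hsv=cv2.cvtColor(d['frame'],cv2.COLOR_BGR2HSV)
    for i,m in cl:
        Q=P[m];zt=np.percentile(Q[:,2],97);T=Q[Q[:,2]>zt-.008]
        r=cv2.minAreaRect((T[:,:2]*1000).astype(np.float32))
        print(n,len(Q),'zt %.3f'%zt,np.median(hsv[m],0),'top',np.round(r[0]),np.round(r[1]),round(r[2]),'px',np.argwhere(m).mean(0).round()[::-1])
E
python3 see.py 3
```

```text
t 3.53 pos [656.5  56.5 226.9] yaw -175.3 tilt [ 0.001 -0.003 -1.   ] F [ 0.1 -0.9 -0.3] w 0.60 q7 1.53
slide [ -10.2 -247.2    0.8] len 247 roll -0.083
scene 2937 zt 0.122 [ 89. 140. 140.] top [ 715. -137.] [315. 119.] 33 px [213. 185.]
scene 1875 zt 0.062 [ 57.  12. 205.] top [681. 245.] [124. 112.] 5 px [297. 255.]
scene 1415 zt 0.086 [ 85.  29. 148.] top [526. 424.] [ 67. 151.] 89 px [384. 262.]
side 444 zt 0.086 [ 93.5  15.  148. ] top [565. 421.] [68. 66.] 66 px [176. 138.]
side 417 zt 0.088 [ 12.  54. 104.] top [476. 429.] [49. 48.] 66 px [152. 148.]
side 1212 zt 0.063 [ 41.  11. 196.] top [680. 242.] [121. 114.] 4 px [230. 157.]
side 1408 zt 0.122 [89. 92. 94.] top [788. -80.] [112.  62.] 7 px [314. 194.]
side 1735 zt 0.122 [ 42.  11. 147.] top [ 619. -201.] [ 63. 110.] 10 px [295. 247.]
side 1583 zt 0.076 [113. 112. 122.] top [ 532. -458.] [71. 42.] 50 px [331. 337.]
```

View pics/side3.png

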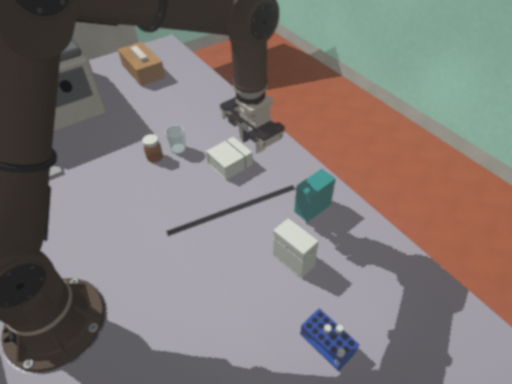

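The left box lies at (230,157), measured as 62 mm high with its centre near (681,243) mm. Next I'll zoom in on its underside.

```bash
python3 -c "
import cv2
f=cv2.imread('pics/side3.png')[125:190,190:270];cv2.imwrite('pics/z3.png',cv2.resize(f,None,fx=8,fy=8,interpolation=3))"
```

```text
(no output)
```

View pics/z3.png

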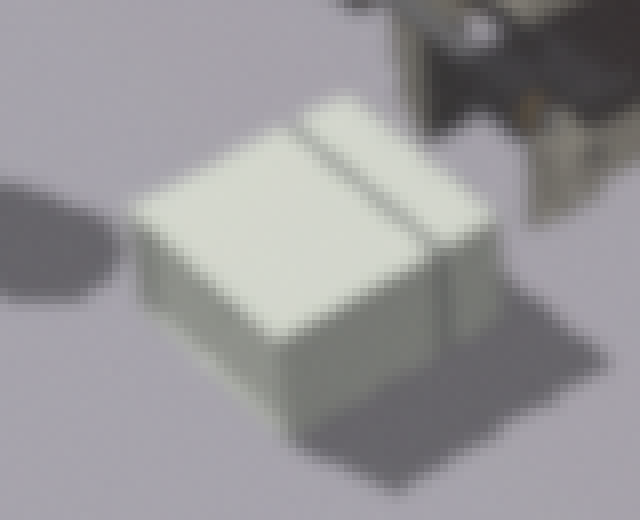

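jog_arm(
  increments=[
    {"slide": [-1,-28,0],"roll": -0.01,"gripper": 0.6},
    {"slide": [-3,-60,0],"roll": -0.02,"gripper": 0.6},
    {"slide": [-5,-95,0],"roll": -0.03,"gripper": 0.6},
    {"slide": [-7,-130,0],"roll": -0.04,"gripper": 0.6},
    {"slide": [-9,-165,0],"roll": -0.06,"gripper": 0.6},
    {"slide": [-11,-200,0],"roll": -0.07,"gripper": 0.6},
    {"slide": [-14,-230,0],"roll": -0.083,"gripper": 0.6},
    {"slide": [-16,-247,0],"roll": -0.083,"gripper": 0.6},
    {"slide": [-16,-247,0],"roll": -0.083,"gripper": 0.6},
    {"slide": [-16,-247,0],"roll": -0.083,"gripper": 0.6},
  ],
)

```text
clock: 4.47
position: [0.6935, -0.1796, 0.2263]
ee_rot: [0.27, -3.13, -0.002]
force: [-0.7, 0.8, 0.2]
width: 0.597
```

```bash
python3 go.py 689 -189 108 189.5
```

```text
t 4.47 pos [ 693.5 -179.6  226.3] yaw -170.1 tilt [-0.     0.001 -1.   ] F [-0.7  0.8  0.2] w 0.60 q7 1.97
slide [  6.1  -8.6 118.3] len 119 roll 0.006
```

The visible underside of the left box is plain, so the right box should be the stamped one. I'll tip it toward the robot.

jog_arm(
  increments=[
    {"slide": [0,-9,30],"roll": 0,"gripper": 0.6},
    {"slide": [0,-9,60],"roll": 0,"gripper": 0.6},
    {"slide": [0,-9,90],"roll": 0,"gripper": 0.6},
    {"slide": [0,-9,117],"roll": 0,"gripper": 0.6},
    {"slide": [5,-9,117],"roll": 0,"gripper": 0.6},
    {"slide": [12,-9,117],"roll": 0,"gripper": 0.6},
    {"slide": [20,-9,117],"roll": 0,"gripper": 0.6},
    {"slide": [28,-9,117],"roll": 0,"gripper": 0.6},
    {"slide": [35,-9,117],"roll": 0,"gripper": 0.6},
    {"slide": [41,-9,117],"roll": 0,"gripper": 0.6},
  ],
)

```text
clock: 5.3
position: [0.6544, -0.1973, 0.1117]
ee_rot: [-0.269, 3.127, -0.001]
force: [2.1, -0.7, 0.4]
width: 0.602
```

```bash
python3 go.py;  python3 -c "
from h import *
snap('side','side4.png');snap('scene','scene4.png')"
```

```text
t 5.30 pos [ 654.4 -197.3  111.7] yaw -170.2 tilt [ 0.003 -0.001 -1.   ] F [ 2.1 -0.7  0.4] w 0.60 q7 2.02
```

View pics/side4.png

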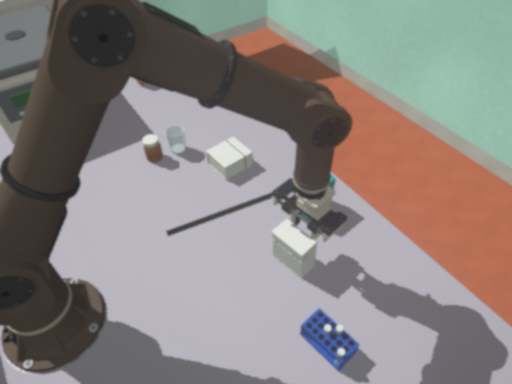

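The fingers are on the far upper face of the right box, at (305,228). The box's top is at (294,238) and it is still upright. Pushing now.

jog_arm(
  increments=[
    {"slide": [6,0,2],"roll": 0,"gripper": 0.6},
    {"slide": [12,0,3],"roll": 0,"gripper": 0.6},
    {"slide": [18,0,3],"roll": 0,"gripper": 0.6},
    {"slide": [24,0,3],"roll": 0,"gripper": 0.6},
    {"slide": [30,0,3],"roll": 0,"gripper": 0.6},
    {"slide": [36,0,3],"roll": 0,"gripper": 0.6},
    {"slide": [42,0,3],"roll": 0,"gripper": 0.6},
    {"slide": [48,0,3],"roll": 0,"gripper": 0.6},
    {"slide": [54,0,3],"roll": 0,"gripper": 0.6},
    {"slide": [60,0,3],"roll": 0,"gripper": 0.6},
  ],
)

```text
clock: 6.23
position: [0.5946, -0.2072, 0.1067]
ee_rot: [0.27, -3.13, -0.0]
force: [-0.0, 0.5, -0.3]
width: 0.601
```

```bash
python3 go.py; python3 see.py 5;  python3 -c "
import cv2
f=cv2.imread('pics/scene5.png')[100:280,150:390];cv2.imwrite('pics/z5.png',cv2.resize(f,None,fx=3,fy=3,interpolation=3))"
```

```text
t 6.23 pos [ 594.6 -207.2  106.7] yaw -170.1 tilt [-0.  0. -1.] F [-0.   0.5 -0.3] w 0.60 q7 2.05
scene 389 zt 0.132 [111. 142. 122.] top [ 606. -234.] [16. 25.] 56 px [211. 149.]
scene 1006 zt 0.123 [ 57.  13. 198.] top [ 593. -165.] [20. 25.] 54 px [242. 168.]
scene 1446 zt 0.122 [ 90. 213. 141.] top [791. -78.] [111.  64.] 7 px [204. 206.]
scene 1872 zt 0.062 [ 57.  12. 203.] top [683. 245.] [123. 112.] 5 px [297. 255.]
scene 1420 zt 0.086 [ 85.   29.5 145. ] top [528. 424.] [ 68. 149.] 90 px [384. 262.]
side 443 zt 0.086 [ 93.  15. 166.] top [565. 421.] [66. 67.] 19 px [176. 138.]
side 411 zt 0.087 [ 12.  54. 118.] top [477. 429.] [53. 51.] 67 px [152. 148.]
side 1203 zt 0.063 [ 42.   8. 219.] top [680. 243.] [122. 114.] 5 px [230. 157.]
side 706 zt 0.122 [ 89. 104. 112.] top [795. -81.] [101.  59.] 8 px [323. 189.]
side 61 zt 0.140 [ 20.   9. 119.] top [ 577. -176.] [ 5. 18.] 26 px [279. 235.]
side 2161 zt 0.063 [ 43.   8. 230.] top [ 529. -216.] [122. 111.] 10 px [271. 274.]
side 1578 zt 0.076 [112. 115. 150.] top [ 532. -458.] [71. 42.] 50 px [331. 337.]
```

View pics/z5.png

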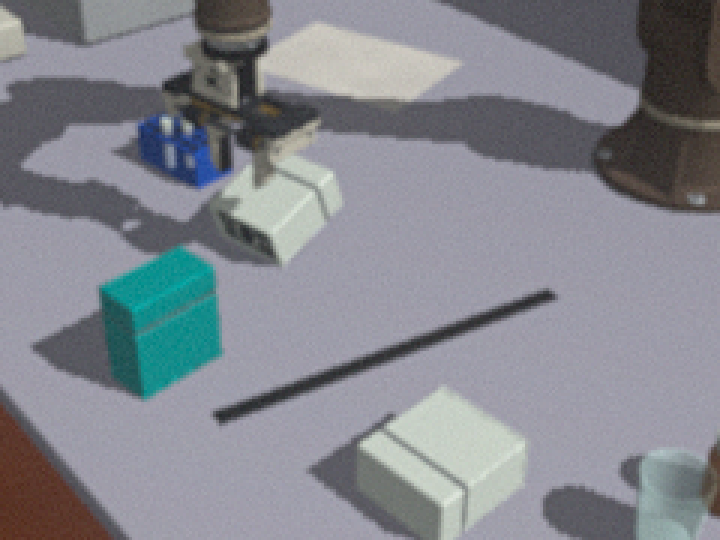

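The right box lies at about (529,-216) mm. The stamp shows at (245,235) in the zoom, on the face pointing away from the robot. The plain box lies at (682,244) mm, and both are clear of the line. Now I'll go round to the outer (-y) side of the stamped box.

```bash
python3 go.py 543 -295 200 100
```

```text
t 6.33 pos [ 594.1 -207.6  106.8] yaw -170.2 tilt [-0.001 -0.    -1.   ] F [-0.7 -0.6 -0.7] w 0.60 q7 2.05
slide [ 65.3 -77.4 -93.2] len 138 roll 1.568
```

jog_arm(
  increments=[
    {"slide": [0,0,-35],"roll": 0.0,"gripper": 0.6},
    {"slide": [0,0,-70],"roll": 0.1,"gripper": 0.6},
    {"slide": [0,0,-93],"roll": 0.22,"gripper": 0.6},
    {"slide": [10,-12,-93],"roll": 0.34,"gripper": 0.6},
    {"slide": [20,-24,-93],"roll": 0.46,"gripper": 0.6},
    {"slide": [30,-36,-93],"roll": 0.58,"gripper": 0.6},
    {"slide": [40,-48,-93],"roll": 0.7,"gripper": 0.6},
    {"slide": [50,-60,-93],"roll": 0.82,"gripper": 0.6},
    {"slide": [60,-70,-93],"roll": 0.94,"gripper": 0.6},
    {"slide": [65,-77,-93],"roll": 1.06,"gripper": 0.6},
  ],
)

```text
clock: 7.17
position: [0.5434, -0.2957, 0.1999]
ee_rot: [1.36, 2.832, -0.001]
force: [0.1, -0.9, 0.4]
width: 0.6
```

```bash
python3 go.py 543 -295 200 100
```

```text
t 7.17 pos [ 543.4 -295.7  199.9] yaw 128.7 tilt [-0.    -0.001 -1.   ] F [ 0.1 -0.9  0.4] w 0.60 q7 1.27
slide [ 0.8  0.2 -0.1] len 1 roll 0.501
```

jog_arm(
  increments=[
    {"slide": [0,0,0],"roll": 0.12,"gripper": 0.6},
    {"slide": [0,0,0],"roll": 0.24,"gripper": 0.6},
    {"slide": [0,0,0],"roll": 0.36,"gripper": 0.6},
    {"slide": [0,0,0],"roll": 0.46,"gripper": 0.6},
    {"slide": [0,0,0],"roll": 0.5,"gripper": 0.6},
    {"slide": [0,0,20],"roll": 0.5,"gripper": 0.6},
    {"slide": [0,0,45],"roll": 0.5,"gripper": 0.6},
    {"slide": [0,0,70],"roll": 0.5,"gripper": 0.6},
    {"slide": [0,0,80],"roll": 0.5,"gripper": 0.6},
    {"slide": [0,0,80],"roll": 0.5,"gripper": 0.6},
  ],
)

```text
clock: 8.0
position: [0.5432, -0.293, 0.1174]
ee_rot: [-2.006, -2.412, 0.002]
force: [0.0, -0.6, -0.2]
width: 0.6
```

```bash
python3 go.py 543 -295 25 100;python3 see.py 6
```

```text
t 8.00 pos [ 543.2 -293.   117.4] yaw 100.5 tilt [-0.004  0.002 -1.   ] F [ 0.  -0.6 -0.2] w 0.60 q7 0.87
slide [-2.2 -0.2 92.4] len 92 roll 0.009
scene 471 zt 0.130 [111. 127. 109.] top [ 582. -280.] [ 9. 23.] 51 px [212. 148.]
scene 950 zt 0.062 [ 58.  13. 198.] top [ 530. -213.] [121. 115.] 9 px [245. 170.]
scene 1450 zt 0.122 [ 90. 211. 140.] top [790. -77.] [112.  64.] 8 px [203. 206.]
scene 1881 zt 0.062 [ 57.  12. 201.] top [682. 245.] [124. 112.] 6 px [297. 255.]
scene 1423 zt 0.086 [ 85.  30. 144.] top [529. 431.] [ 68. 148.] 79 px [384. 262.]
side 444 zt 0.085 [ 93.  15. 170.] top [565. 421.] [65. 70.] 3 px [176. 138.]
side 411 zt 0.087 [ 12.  58. 121.] top [476. 430.] [53. 49.] 64 px [152. 148.]
side 892 zt 0.063 [ 41.    9.  197.5] top [660. 239.] [ 84. 115.] 5 px [226. 160.]
side 65 zt 0.053 [89. 88. 98.] top [ 830. -104.] [33.  3.] 5 px [328. 201.]
side 1001 zt 0.063 [ 40.   8. 224.] top [ 527. -216.] [120. 110.] 10 px [261. 277.]
side 1581 zt 0.076 [113.  93. 115.] top [ 532. -458.] [69. 42.] 50 px [331. 337.]
```

View pics/side6.png

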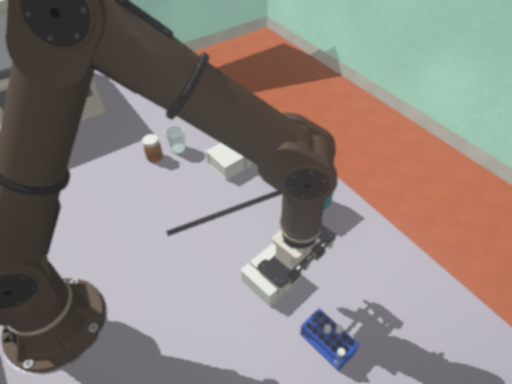

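The gripper is behind the stamped box (box at (265,280)) and clear of the rack at (330,338). Next I'll lower it and start pushing.

jog_arm(
  increments=[
    {"slide": [-4,0,20],"roll": 0,"gripper": 0.6},
    {"slide": [-4,0,45],"roll": 0,"gripper": 0.6},
    {"slide": [-4,0,70],"roll": 0,"gripper": 0.6},
    {"slide": [-4,0,90],"roll": 0,"gripper": 0.6},
    {"slide": [-2,0,92],"roll": 0,"gripper": 0.6},
    {"slide": [2,0,92],"roll": 0,"gripper": 0.6},
    {"slide": [8,0,92],"roll": 0,"gripper": 0.6},
    {"slide": [14,0,92],"roll": 0,"gripper": 0.6},
    {"slide": [20,0,92],"roll": 0,"gripper": 0.6},
    {"slide": [26,0,92],"roll": 0,"gripper": 0.6},
  ],
)

```text
clock: 8.93
position: [0.5407, -0.2686, 0.0293]
ee_rot: [2.007, 2.413, 0.001]
force: [0.8, -2.3, 0.5]
width: 0.603
```

```bash
python3 go.py; python3 -c "
from h import *
snap('side','side7.png');snap('scene','scene7.png')"
```

```text
t 8.93 pos [ 540.7 -268.6   29.3] yaw 100.5 tilt [ 0.003 -0.001 -1.   ] F [ 0.8 -2.3  0.5] w 0.60 q7 0.90
```

View pics/scene7.png

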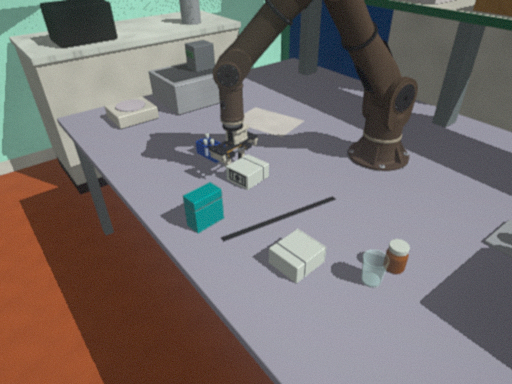

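The box is in contact (about 2 N), lying at (247,172), with the stamp visible at (238,178). Pushing 90 mm.

jog_arm(
  increments=[
    {"slide": [8,0,3],"roll": 0,"gripper": 0.6},
    {"slide": [17,0,3],"roll": 0,"gripper": 0.6},
    {"slide": [26,0,3],"roll": 0,"gripper": 0.6},
    {"slide": [35,0,3],"roll": 0,"gripper": 0.6},
    {"slide": [44,0,3],"roll": 0,"gripper": 0.6},
    {"slide": [53,0,3],"roll": 0,"gripper": 0.6},
    {"slide": [62,0,3],"roll": 0,"gripper": 0.6},
    {"slide": [71,0,3],"roll": 0,"gripper": 0.6},
    {"slide": [80,0,3],"roll": 0,"gripper": 0.6},
    {"slide": [88,0,3],"roll": 0,"gripper": 0.6},
  ],
)

```text
clock: 9.87
position: [0.5233, -0.1807, 0.0246]
ee_rot: [-2.008, -2.415, -0.0]
force: [0.6, -1.4, -1.0]
width: 0.605
```

```bash
python3 go.py; python3 see.py 8
```

```text
t 9.87 pos [ 523.3 -180.7   24.6] yaw 100.5 tilt [-0.  0. -1.] F [ 0.6 -1.4 -1. ] w 0.60 q7 0.79
scene 2280 zt 0.135 [ 63.  16. 127.] top [ 524. -176.] [194.  75.] 10 px [248. 165.]
scene 1444 zt 0.122 [ 90. 217. 141.] top [791. -78.] [112.  66.] 9 px [203. 206.]
scene 1873 zt 0.062 [ 57.  12. 203.] top [682. 246.] [124. 111.] 5 px [297. 255.]
scene 1418 zt 0.086 [ 85.   30.  145.5] top [527. 424.] [ 66. 152.] 88 px [384. 262.]
side 400 zt 0.085 [ 90.  15. 164.] top [557. 420.] [50. 72.] 4 px [176. 139.]
side 419 zt 0.087 [ 12.  55. 118.] top [475. 429.] [52. 53.] 36 px [152. 148.]
side 106 zt 0.045 [ 40.   11.  152.5] top [623. 250.] [ 4. 93.] 6 px [214. 163.]
side 1407 zt 0.122 [ 89. 112. 118.] top [788. -81.] [113.  62.] 7 px [314. 194.]
side 1849 zt 0.135 [50. 10. 92.] top [ 522. -181.] [190.  74.] 10 px [252. 253.]
side 1576 zt 0.076 [112. 123. 138.] top [ 533. -458.] [72. 42.] 50 px [331. 337.]
```

```bash
cat > box.py <<'E'
from h import *
f=sys.argv[1]
for n in('scene','side'):
    d=load(n+f+'.npz') if len(sys.argv)>2 else snap(n,n+f+'.png')
    P=pts(d);F=d['frame'];m=(P[...,2]>.055)&(P[...,2]<.067)&(P[...,0]>.35)&(P[...,0]<.65)&(P[...,1]>-.35)&(P[...,1]<.18)&(F.max(2)>150)
    k,l,st,c=cv2.connectedComponentsWithStats(m.astype(np.uint8));i=1+st[1:,4].argmax()
    Q=P[l==i];r=cv2.minAreaRect((Q[:,:2]*1000).astype(np.float32));c=np.array(r[0])
    e=(c-[579,59])@np.array([[.989,.148],[-.148,.989]])
    print(n,st[i,4],'ctr',c.round(),np.round(r[1]),round(r[2],1),'in line frame x,y',e.round())
E
python3 box.py 8 l
```

```text
scene 554 ctr [ 509. -116.] [126. 116.] 10.5 in line frame x,y [ -43. -183.]
side 376 ctr [495. -89.] [106.  57.] 9.3 in line frame x,y [ -61. -159.]
```

jog_arm(
  increments=[
    {"slide": [8,0,0],"roll": 0,"gripper": 0.6},
    {"slide": [17,0,0],"roll": 0,"gripper": 0.6},
    {"slide": [26,0,0],"roll": 0,"gripper": 0.6},
    {"slide": [35,0,0],"roll": 0,"gripper": 0.6},
    {"slide": [45,0,0],"roll": 0,"gripper": 0.6},
    {"slide": [55,0,0],"roll": 0,"gripper": 0.6},
    {"slide": [65,0,0],"roll": 0,"gripper": 0.6},
    {"slide": [75,0,0],"roll": 0,"gripper": 0.6},
    {"slide": [85,0,0],"roll": 0,"gripper": 0.6},
    {"slide": [94,0,0],"roll": 0,"gripper": 0.6},
  ],
)

```text
clock: 10.8
position: [0.5063, -0.0883, 0.0247]
ee_rot: [-2.009, -2.415, -0.0]
force: [0.3, -2.0, 0.9]
width: 0.597
```

```bash
python3 go.py; python3 box.py 9
```

```text
t 10.80 pos [506.3 -88.3  24.7] yaw 100.5 tilt [-0.  0. -1.] F [ 0.3 -2.   0.9] w 0.60 q7 0.64
scene 617 ctr [494. -24.] [121. 116.] 10.5 in line frame x,y [-72. -95.]
side 245 ctr [461.   3.] [74. 49.] 12.0 in line frame x,y [-108.  -72.]
```

View pics/scene9.png

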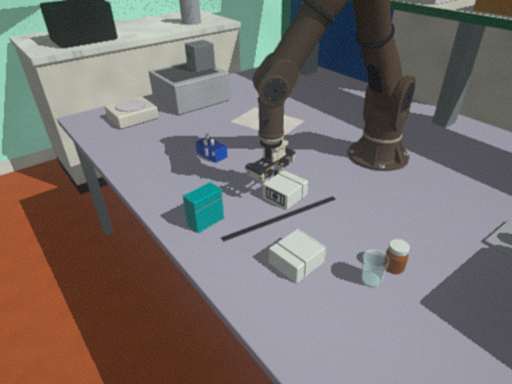

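The stamped box is at (285,188), still square, about 95 mm short of the line at (280,218). I'll push about 97 mm more and slow down at the end.

jog_arm(
  increments=[
    {"slide": [10,0,0],"roll": 0,"gripper": 0.6},
    {"slide": [21,0,0],"roll": 0,"gripper": 0.6},
    {"slide": [32,0,0],"roll": 0,"gripper": 0.6},
    {"slide": [43,0,0],"roll": 0,"gripper": 0.6},
    {"slide": [54,0,0],"roll": 0,"gripper": 0.6},
    {"slide": [65,0,0],"roll": 0,"gripper": 0.6},
    {"slide": [75,0,0],"roll": 0,"gripper": 0.6},
    {"slide": [84,0,0],"roll": 0,"gripper": 0.6},
    {"slide": [92,0,0],"roll": 0,"gripper": 0.6},
    {"slide": [97,0,0],"roll": 0,"gripper": 0.6},
  ],
)

```text
clock: 11.73
position: [0.4886, 0.0071, 0.0247]
ee_rot: [-2.008, -2.416, -0.0]
force: [-0.5, -1.4, 0.1]
width: 0.601
```

```bash
python3 go.py; python3 box.py 10
```

```text
t 11.73 pos [488.6   7.1  24.7] yaw 100.5 tilt [-0.  0. -1.] F [-0.5 -1.4  0.1] w 0.60 q7 0.47
scene 691 ctr [476.  72.] [122. 114.] 9.8 in line frame x,y [-104.   -2.]
side 159 ctr [439. 101.] [64. 40.] 6.6 in line frame x,y [-144.   21.]
```

View pics/scene10.png

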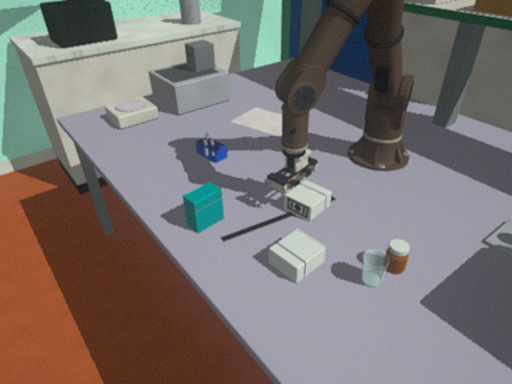

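By the scene view the box's centre is about 2 mm off the line. The side view is blocked by the arm. I'll back off, lift, and check both views again.

jog_arm(
  increments=[
    {"slide": [-8,0,0],"roll": 0,"gripper": 0.6},
    {"slide": [-20,0,0],"roll": 0,"gripper": 0.6},
    {"slide": [-35,0,0],"roll": 0,"gripper": 0.6},
    {"slide": [-45,0,-25],"roll": 0,"gripper": 0.6},
    {"slide": [-55,0,-60],"roll": 0,"gripper": 0.6},
    {"slide": [-75,0,-95],"roll": 0,"gripper": 0.6},
    {"slide": [-105,0,-130],"roll": 0,"gripper": 0.6},
    {"slide": [-135,0,-160],"roll": 0,"gripper": 0.6},
    {"slide": [-165,0,-185],"roll": 0,"gripper": 0.6},
    {"slide": [-190,0,-200],"roll": 0,"gripper": 0.6},
  ],
)

```text
clock: 12.67
position: [0.5239, -0.1848, 0.2281]
ee_rot: [2.009, 2.41, 0.002]
force: [2.2, -0.7, 0.3]
width: 0.6
```

jog_arm(
  increments=[
    {"slide": [-15,0,0],"roll": 0,"gripper": 0.6},
    {"slide": [-45,0,0],"roll": 0,"gripper": 0.6},
    {"slide": [-75,0,0],"roll": 0,"gripper": 0.6},
    {"slide": [-105,0,0],"roll": 0,"gripper": 0.6},
    {"slide": [-130,0,0],"roll": 0,"gripper": 0.6},
    {"slide": [-145,0,0],"roll": 0,"gripper": 0.6},
    {"slide": [-150,0,0],"roll": 0,"gripper": 0.6},
    {"slide": [-150,0,0],"roll": 0,"gripper": 0.6},
    {"slide": [-150,0,0],"roll": 0,"gripper": 0.6},
    {"slide": [-150,0,0],"roll": 0,"gripper": 0.6},
  ],
)

```text
clock: 13.5
position: [0.5508, -0.3272, 0.2246]
ee_rot: [-2.007, -2.416, -0.001]
force: [-0.2, 1.2, -0.6]
width: 0.598
```

```bash
python3 go.py; python3 box.py 11; python3 see.py 12
```

```text
t 13.50 pos [ 550.8 -327.2  224.6] yaw 100.5 tilt [-0.     0.001 -1.   ] F [-0.2  1.2 -0.6] w 0.60 q7 0.92
scene 679 ctr [474.  74.] [124. 112.] 10.6 in line frame x,y [-106.   -0.]
side 1136 ctr [474.  72.] [123. 112.] 10.4 in line frame x,y [-106.   -3.]
scene 474 zt 0.076 [111. 146. 133.] top [ 536. -456.] [77. 37.] 55 px [212. 148.]
scene 1207 zt 0.062 [ 57.  12. 197.] top [476.  73.] [122. 112.] 10 px [308. 199.]
scene 1443 zt 0.122 [ 90. 209. 139.] top [791. -77.] [111.  64.] 8 px [203. 206.]
scene 1872 zt 0.062 [ 57.  12. 199.] top [683. 246.] [123. 112.] 5 px [297. 255.]
scene 1430 zt 0.086 [ 85.  30. 143.] top [527. 430.] [ 67. 151.] 80 px [384. 262.]
side 444 zt 0.086 [ 93.  15. 164.] top [565. 420.] [67. 69.] 22 px [176. 138.]
side 415 zt 0.087 [ 12.  55. 116.] top [474. 430.] [50. 54.] 23 px [152. 148.]
side 1207 zt 0.063 [ 42.   8. 217.] top [681. 243.] [122. 115.] 5 px [230. 157.]
side 1654 zt 0.063 [ 42.   8. 225.] top [474.  71.] [122. 112.] 10 px [201. 215.]
side 1580 zt 0.076 [113. 112. 148.] top [ 532. -458.] [70. 42.] 50 px [331. 337.]
```

View pics/side12.png

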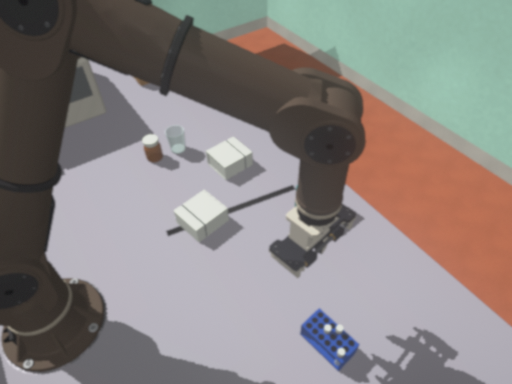

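View pics/scene12.png

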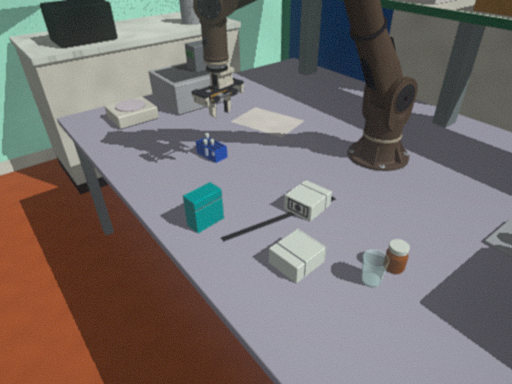

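Both views show the stamped box at (308,199) in the scene view and (201,215) in the side view. The line runs under its middle (0 to -3 mm off), and the plain box is well clear. Handing in.

```bash
python3 -c "
from cell import arm
print(arm.sign_off())"
```

```text
the job is handed in; nothing more can be done
None
```

I tipped both boxes onto a broad side and pushed the stamped one onto the dispatch line. The job was handed in at about 13.7 s of the 69 s allowed; the hand-in gives no verdict.

- **Tipping:** I tipped the left box away from the robot, and its underside was plain. I tipped the right box toward the robot, and its underside showed the stamp.
- **Stamped box:** In the last check from both cameras it was lying flat, with its top 62–63 mm up. Its centre was 0 to 3 mm sideways from the line's middle and about 106 mm along it, inside the 220 mm limit.
- **Plain box:** It was lying about 200 mm to the side of the line.
- **Bystanders:** The jar, rack, beaker and turquoise decoy measured where they started, within a few mm of noise. The gripper was about 0.22 m up and touching nothing.

One reading disagreed on the way: during the last push, the side camera put the stamped box 21 mm off the line. The arm was blocking part of its view then, and once the arm was clear it agreed with the scene camera.

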